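Shut the stopcock left open and take off its filter funnel

TASK

One of the three stopcocks on the filtration manifold has been left open, its lever pointing up the slope; the two that are shut lie across it. Turn that one fully shut first, with every funnel still on its seat; then lift the filter funnel off the same station and stand it upright on the floor of the white wash tray, set down rather than dropped. Leave the other two stopcocks shut, their funnels exactly where they stand, and the bottle, tip box, tube rack and jar undisturbed.

Things in the scene. Friction and masses are not known exactly. Their poses are not given: they have to be found in the camera images.
- manifold: Filtration manifold, fixed: grey base plate 390 mm wide (y), 240 mm deep, 12 mm thick, with the three stations. A 12 mm steel header pipe runs along y at x -28, z 200 mm over the upper part of the valve faces, on 16 mm posts at y +-185 mm; so the levers are reached from the far side, tool leaning along the face's normal. Origin: on the bench; yaw about pi: x points to the robot.
- station_a: One of three like modules, 120 mm apart in any order on the manifold. Origin: underside centre, 12 mm above bench; x towards the robot, y to its right. Valve face 100 x 90 mm on the far side, sloping 35 deg, rising towards the robot: centre (-70, 0, 55) mm, normal (-0.574, 0, 0.819), also the stopcock's hinge axis. On the robot's side a block 90 mm wide, x -30 to 85, top z 80 mm.
- stopcock_a (a joint): Quarter-turn stopcock of station_a, rad. 0 = shut: lever across the face, pointing to the robot's right (station +y). 1.571 = open: lever pointing up the slope, towards the robot. Hard stops at both ends; stays where left (0.08 N m, about 2 N at the lever). Closing is anticlockwise, looking at the face.
- lever_a (a point): On the centreline of stopcock_a's dark steel lever, 35 mm from the hinge axis, 21 mm above the face. The lever is a bar 12 mm wide, 12 to 30 mm above the face, reaching 62 mm from the axis; hub 24 mm wide, 30 mm high. Site y points outwards along the lever, z along the face's normal.
- seat_a (a point): Top centre of station_a's funnel seat, a flat rimless disc 66 mm wide, 100 mm above the bench; at (50, 0, 88) mm in the station's frame.
- funnel_a: Stainless filter funnel with a fixed grey lid, one of three alike, about 150 g: round foot 44 mm across and 20 mm high, straight round bowl 54 mm across from 28 to 75 mm, then a lid knob 12 mm wide up to 85 mm. Origin: centre of the underside, z up. Each stands loose on one station's seat, in any order: its letter does not tell the station.
- station_b: One of three like modules, 120 mm apart in any order on the manifold. Origin: underside centre, 12 mm above bench; x towards the robot, y to its right. Valve face 100 x 90 mm on the far side, sloping 35 deg, rising towards the robot: centre (-70, 0, 55) mm, normal (-0.574, 0, 0.819), also the stopcock's hinge axis. On the robot's side a block 90 mm wide, x -30 to 85, top z 80 mm.
- stopcock_b (a joint): Quarter-turn stopcock of station_b, rad. 0 = shut: lever across the face, pointing to the robot's right (station +y). 1.571 = open: lever pointing up the slope, towards the robot. Hard stops at both ends; stays where left (0.08 N m, about 2 N at the lever). Closing is anticlockwise, looking at the face.
- lever_b (a point): On the centreline of stopcock_b's dark steel lever, 35 mm from the hinge axis, 21 mm above the face. The lever is a bar 12 mm wide, 12 to 30 mm above the face, reaching 62 mm from the axis; hub 24 mm wide, 30 mm high. Site y points outwards along the lever, z along the face's normal.
- seat_b (a point): Top centre of station_b's funnel seat, a flat rimless disc 66 mm wide, 100 mm above the bench; at (50, 0, 88) mm in the station's frame.
- funnel_b: Stainless filter funnel with a fixed grey lid, one of three alike, about 150 g: round foot 44 mm across and 20 mm high, straight round bowl 54 mm across from 28 to 75 mm, then a lid knob 12 mm wide up to 85 mm. Origin: centre of the underside, z up. Each stands loose on one station's seat, in any order: its letter does not tell the station.
- station_c: One of three like modules, 120 mm apart in any order on the manifold. Origin: underside centre, 12 mm above bench; x towards the robot, y to its right. Valve face 100 x 90 mm on the far side, sloping 35 deg, rising towards the robot: centre (-70, 0, 55) mm, normal (-0.574, 0, 0.819), also the stopcock's hinge axis. On the robot's side a block 90 mm wide, x -30 to 85, top z 80 mm.
- stopcock_c (a joint): Quarter-turn stopcock of station_c, rad. 0 = shut: lever across the face, pointing to the robot's right (station +y). 1.571 = open: lever pointing up the slope, towards the robot. Hard stops at both ends; stays where left (0.08 N m, about 2 N at the lever). Closing is anticlockwise, looking at the face.
- lever_c (a point): On the centreline of stopcock_c's dark steel lever, 35 mm from the hinge axis, 21 mm above the face. The lever is a bar 12 mm wide, 12 to 30 mm above the face, reaching 62 mm from the axis; hub 24 mm wide, 30 mm high. Site y points outwards along the lever, z along the face's normal.
- seat_c (a point): Top centre of station_c's funnel seat, a flat rimless disc 66 mm wide, 100 mm above the bench; at (50, 0, 88) mm in the station's frame.
- funnel_c: Stainless filter funnel with a fixed grey lid, one of three alike, about 150 g: round foot 44 mm across and 20 mm high, straight round bowl 54 mm across from 28 to 75 mm, then a lid knob 12 mm wide up to 85 mm. Origin: centre of the underside, z up. Each stands loose on one station's seat, in any order: its letter does not tell the station.
- tray: White open wash tray, 210 x 170 mm outside, walls 5 mm thick and 25 mm high, floor 5 mm thick; empty, fixed to the bench. Origin: centre of the underside.
- tray_in (a point): Centre of the tray's inner floor, axes along the tray's sides (x the 210 mm side).
- bottle: Bystander: clear capped bottle, 60 mm wide, 150 mm tall; origin centre of underside.
- tip_box: Bystander: closed pipette-tip box 122 x 82 x 65 mm; origin centre of underside.
- tube_rack: Bystander: white rack 70 x 130 mm with small tubes, 58 mm tall; origin centre of underside.
- jar: Bystander: small capped jar, 48 mm wide, 55 mm tall; origin centre of underside.

How it is judged (in metres and radians):
On the way:
1. the open stopcock is fully shut (within 0.1 rad of its stop) while all three funnels still stand on their seats (value of joint each of stopcock_a, stopcock_b, stopcock_c below 0.1 rad and distance of each of funnel_a, funnel_b, funnel_c from where it was at the start of the episode below 0.012 m), for 0.2 s.
At the end, for the whole second after the job is handed in: All three stopcocks are within 0.1 rad of fully shut. The funnel that stood at the station whose stopcock was open now stands upright (within 0.1 rad) and at rest on the tray's floor, inside the walls. The other two funnels stand upright within 12 mm of where they started (value of joint each of stopcock_a, stopcock_b, stopcock_c below 0.1 rad and (distance of lever_a from where it was at the start of the episode below 0.01 m or (distance of lever_a from where it was at the start of the episode above 0.025 m and horizontal distance between each of funnel_a, funnel_b, funnel_c and seat_a above 0.06 m)) and (distance of lever_b from where it was at the start of the episode below 0.01 m or (distance of lever_b from where it was at the start of the episode above 0.025 m and horizontal distance between each of funnel_a, funnel_b, funnel_c and seat_b above 0.06 m)) and (distance of lever_c from where it was at the start of the episode below 0.01 m or (distance of lever_c from where it was at the start of the episode above 0.025 m and horizontal distance between each of funnel_a, funnel_b, funnel_c and seat_c above 0.06 m)) and distance of any of lever_a, lever_b, lever_c from where it was at the start of the episode above 0.025 m and ((horizontal distance between funnel_a and tray_in below 0.1 m and z of funnel_a in the frame of tray_in between -0.006 and 0.006 m and angle between each of funnel_a, funnel_b, funnel_c's own z axis and vertical below 0.1 rad and linear speed of funnel_a below 0.02 m/s and x of funnel_a in the frame of tray_in between -0.08 and 0.08 m and y of funnel_a in the frame of tray_in between -0.06 and 0.06 m and distance of each of funnel_b, funnel_c from where it was at the start of the episode below 0.012 m) or (horizontal distance between funnel_b and tray_in below 0.1 m and z of funnel_b in the frame of tray_in between -0.006 and 0.006 m and angle between each of funnel_b, funnel_a, funnel_c's own z axis and vertical below 0.1 rad and linear speed of funnel_b below 0.02 m/s and x of funnel_b in the frame of tray_in between -0.08 and 0.08 m and y of funnel_b in the frame of tray_in between -0.06 and 0.06 m and distance of each of funnel_a, funnel_c from where it was at the start of the episode below 0.012 m) or (horizontal distance between funnel_c and tray_in below 0.1 m and z of funnel_c in the frame of tray_in between -0.006 and 0.006 m and angle between each of funnel_c, funnel_a, funnel_b's own z axis and vertical below 0.1 rad and linear speed of funnel_c below 0.02 m/s and x of funnel_c in the frame of tray_in between -0.08 and 0.08 m and y of funnel_c in the frame of tray_in between -0.06 and 0.06 m and distance of each of funnel_a, funnel_b from where it was at the start of the episode below 0.012 m))); the robot touches nothing.
It fails at once if a bystander is moved more than 25 mm (distance of any of bottle, tip_box, tube_rack, jar from where it was at the start of the episode above 0.025 m).
It fails at once if a second stopcock is turned as well (levers of two stations both away from their starts by more than 10 mm) (distance of each of lever_a, lever_b from where it was at the start of the episode above 0.01 m or distance of each of lever_a, lever_c from where it was at the start of the episode above 0.01 m or distance of each of lever_b, lever_c from where it was at the start of the episode above 0.01 m).
It fails at once if a funnel is dropped: it falls faster than 0.6 m/s with no finger on it ((linear speed of funnel_a above 0.6 m/s and contact force between funnel_a and the fingers below 0.1 N) or (linear speed of funnel_b above 0.6 m/s and contact force between funnel_b and the fingers below 0.1 N) or (linear speed of funnel_c above 0.6 m/s and contact force between funnel_c and the fingers below 0.1 N)).
It also fails if it takes over 58 s, if anything falls off the work surface, if the arm or the gripper's body presses on something with over 40 N, if the wrist force passes 120 N, or if a joint passes its speed limit or range.

ROBOT

A 6-joint arm with a two-finger parallel gripper is mounted at the origin on the work surface. World frame = base frame: x ahead of the robot, y to its left, z up, the work surface at z = 0. Lengths are in mm, angles in rad, forces in N, time in s.
With the tool pointing down it reaches from about 350 to 875 mm from the base axis. Payload 4.2 kg.
Tool frame: the origin (TCP) lies at the very end of the fingers, on their centre line; the grasp point (between the pads) lies 19 mm behind it; z points along the fingers, y is the line along which they close (so a half turn about z gives the same grasp; the last joint's range is limited). The gripper opens to 87 mm and grips with 3 to 60 N. Pads are 19 mm wide; open, the fingers measure 117 mm over their backs; the gripper's body (75 mm by 190 mm) begins 51 mm behind the grasp point.
Start: joints at [1.553, 0.385, 0.008, 0, -1.194, -0.259], TCP at [170.767, 601.197, 222.55] pointing down, gripper open.
Joint ranges: [-3.14, 3.14], [-1.21, 2.06], [-1.07, 1.41], [-3.16, 2.05], [-2.99, -0.16], [-3.1, 3.1]. Speed limits (rad/s): [2.79, 2.79, 3.14, 3.14, 3.14, 3.14].

INTERFACE

Orientations are given as a rotation vector (axis times angle).
In Python, from bench import reach, line_to, movej, set_gripper, dwell, solve_ik, read_state, read_camera, IKError, hand_in, trace, spot_point gives the robot as it stands. The module is installed in compiled form; this text tells all that it offers. Calls block until the motion is done:
- reach(position, orientation): joint-space move of the TCP to a pose.
- line_to(position, orientation=None, velocity=150): straight line of the TCP; orientation=None keeps the orientation; velocity is the mean speed in mm/s.
- movej(angles): joint-space move.
- set_gripper(opening, strength=None): finger opening in mm; strength is the grip in N (None keeps the last); returns when the fingers have stopped.
- dwell(seconds).
- solve_ik(position, orientation): joint angles nearest the present ones, or None.
- read_state(): the state.
- read_camera(name): name is "scene" or "side" or "wrist"; returns a dict with "pixels" (384x512x3 uint8, red, green, blue), "intrinsics" (3x3 intrinsics, pixels), "rvec" (rotation vector, rad) and "tvec" (3), from world to camera coordinates, as OpenCV has them. Camera axes: x right, y down, z forward; pixel columns grow to the right and rows downward; lengths in mm; the calibration is good to about 2 mm. A picture is of the moment at which its call begins. There is no depth.
A pose or a line that the arm cannot do raises IKError and nothing moves.
- hand_in(): hands the job in; it is judged then, once.
Trained networks look in the newest picture that a camera, given by its name, has taken for a name from the list of things; names that differ only in an ending like _2 or _b are one class to them, and where a whole thing is asked for, a point or a joint stands for the part that bears it (a point fixed in the world has none). Each returns a list of dicts, best first, with "score" (0 to 1); they miss things now and then, are a little off and sometimes report something else, mostly with a low value. They report only what shows in the picture. A call takes as long as a camera call.
- trace(camera, name): "mask" (384x512 bool, what is visible of it).
- spot_point(camera, name): "centre" ([x, y, z] in mm, in world coordinates, good to about 4 mm: a listed point, or the origin of a listed thing).
The state is a dict: "t": time; "joints": joint angles; "joint_vel": joint speeds; "tau": joint torques, N m; "position": TCP position; "tcp_rot": TCP orientation; "contact_force": force on the tool from outside, world axes, zero at the start; "moment": the same for the moment, N m; "grip_width": finger opening in mm; "finger_force": force on a finger pad.
Only numpy, scipy, OpenCV 4.12 (cv2) and the standard library are available. Lean on these libraries where they do the work, as an engineer would, in place of code of your own. Each camera call takes 0.05 s, during which the arm holds its last target. There are 200 camera calls.

## Working session

There is one attempt and no reset: what is moved stays moved. The work goes in short steps, each a Python script; the robot and the scene stay as the last script left them, time stands still between calls to the robot, and variables do not carry over. Pictures are saved under pics/ and viewed, at most 10 in all, crops included, and the job is handed in when it is done.

```bash
mkdir -p pics
python3 - <<'E'
from bench import *
import cv2,numpy as np
ims=[]
for c in ("scene","side"):
    r=read_camera(c); ims.append(r["pixels"])
    print(c,r["intrinsics"][0][0],np.round(-cv2.Rodrigues(np.array(r["rvec"]))[0].T@np.array(r["tvec"])))
    for n in ("manifold","station_a","lever_a","seat_a","funnel_a","tray_in","tray","bottle","tip_box","tube_rack","jar"):
        print(n,[(np.round(d["centre"]).tolist(),round(d["score"],2)) for d in spot_point(c,n)])
for c,i in zip(("scene","side"),ims): cv2.imwrite(f"pics/{c}0.png",cv2.resize(i[:,:,::-1],(800,600)))
s=read_state();print(s["t"],s["tcp_rot"])
E
```

```text
scene 349.2118035827299 [1177. -292.  708.]
manifold [([551.0, 130.0, -0.0], 0.82)]
station_a [([544.0, 250.0, 11.0], 0.94), ([549.0, 9.0, 12.0], 0.9), ([544.0, 127.0, 10.0], 0.82)]
lever_a [([598.0, 235.0, 105.0], 0.7), ([632.0, -30.0, 86.0], 0.64), ([628.0, 91.0, 85.0], 0.54)]
seat_a [([499.0, 131.0, 100.0], 0.81), ([496.0, 8.0, 101.0], 0.72), ([498.0, 253.0, 101.0], 0.61), ([496.0, 255.0, 101.0], 0.23)]
funnel_a [([493.0, 13.0, 98.0], 0.92), ([495.0, 252.0, 101.0], 0.61), ([496.0, 127.0, 101.0], 0.56)]
tray_in [([533.0, -320.0, 4.0], 0.64)]
tray [([534.0, -316.0, 3.0], 0.98)]
bottle [([630.0, -25.0, 87.0], 0.64), ([549.0, 128.0, 1.0], 0.59), ([743.0, -243.0, -2.0], 0.57)]
tip_box [([780.0, -20.0, -3.0], 0.83)]
tube_rack [([772.0, 222.0, -1.0], 0.84), ([630.0, -29.0, 87.0], 0.17)]
jar [([720.0, -345.0, 2.0], 0.66), ([629.0, -24.0, 83.0], 0.32)]
side 373.72769822156016 [ 562. -818.  711.]
manifold []
station_a [([551.0, 11.0, 12.0], 0.87), ([548.0, 129.0, 12.0], 0.61), ([545.0, 245.0, 15.0], 0.6)]
lever_a [([630.0, 96.0, 88.0], 0.66), ([624.0, -23.0, 81.0], 0.62), ([602.0, 233.0, 105.0], 0.61)]
seat_a [([501.0, 247.0, 97.0], 0.96), ([495.0, 131.0, 101.0], 0.78), ([496.0, 8.0, 101.0], 0.57)]
funnel_a [([492.0, 6.0, 99.0], 0.94), ([494.0, 126.0, 96.0], 0.94)]
tray_in []
tray [([533.0, -315.0, -0.0], 0.9)]
bottle [([742.0, -244.0, 1.0], 0.65)]
tip_box [([778.0, -21.0, 2.0], 0.58), ([742.0, -241.0, 0.0], 0.35)]
tube_rack [([767.0, 220.0, -4.0], 0.75)]
jar [([720.0, -343.0, 2.0], 0.71)]
1.2 [-3.11153585e+00  4.33397189e-01  4.90110722e-06]
```

View pics/scene0.png

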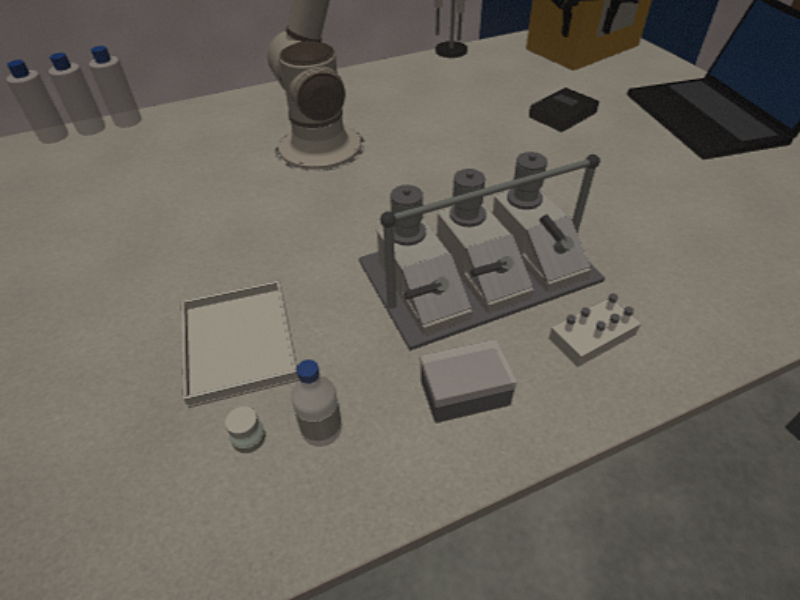

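View pics/side0.png

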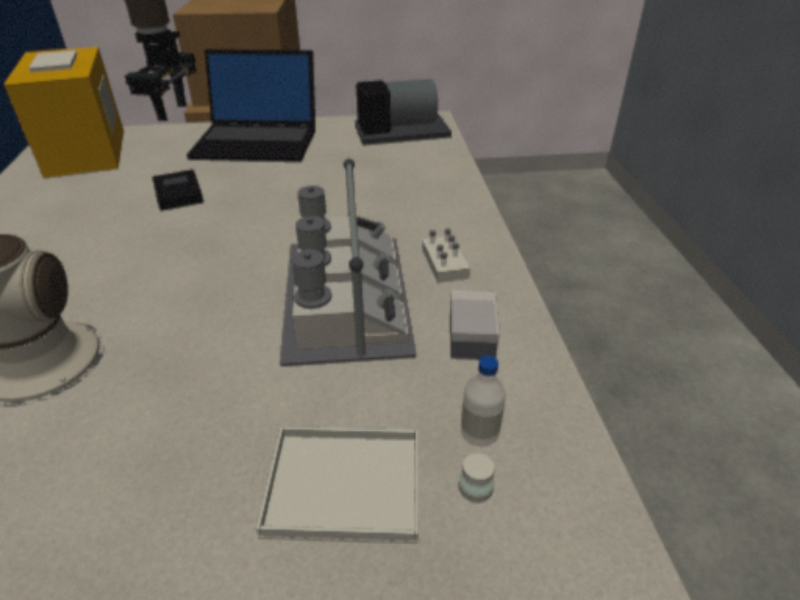

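The scene view shows the open lever on the right-hand station, at about (553,228), which is y≈+250 in the world. The other two levers lie across at (427,290) and (490,268). The tray is at lower left, around (240,340). Next I'll fit the manifold pose and check the lever geometry and reachability.

```bash
cat > h.py <<'E'
from bench import *
import cv2,numpy as np
from scipy.spatial.transform import Rotation as R
def fit():
    src=[];dst=[]
    st=[-120,0,120] # manifold y, world y = 130 - y
    for c in ("scene","side"):
        read_camera(c)
        for n,off in (("station_a",(0,0)),("seat_a",(50,0)),("funnel_a",(50,0)),("lever_a",(-82,35))):
            for d in spot_point(c,n):
                p=np.array(d["centre"])
                if d["score"]<.5: continue
                for s in st:
                    q=np.array([off[0],s+off[1]])
                    if n=="lever_a" and s==-120: continue
                    if np.hypot(*(p[:2]-[548-q[0],130-q[1]]))<25: src.append(q);dst.append(p[:2])
    src=np.array(src,float);dst=np.array(dst)
    a,b=src-src.mean(0),dst-dst.mean(0)
    th=np.arctan2((a[:,0]*b[:,1]-a[:,1]*b[:,0]).sum(),(a*b).sum())
    r=np.array([[np.cos(th),-np.sin(th)],[np.sin(th),np.cos(th)]])
    t=dst.mean(0)-r@src.mean(0)
    return r,t,th,(dst-src@r.T-t)
E
python3 - <<'E'
from h import *
rs=[fit() for _ in range(1)]
r,t,th,e=rs[0]; print(t,th,len(e),e.std(0))
np.savez("pose.npz",r=r,t=t)
def W(p): p=np.asarray(p,float); return np.array([*(r@(p[:2]+[0,-120])+t),p[2]+12])
n=np.array([-.574,0,.819]);u=np.array([.819,0,.574]);y=np.array([0,1,0]);c0=np.array([-70,0,55.])
crops=[]
for cam in("scene","side"):
    im=read_camera(cam); px=im["pixels"][:,:,::-1].copy(); K=np.array(im["intrinsics"])
    f=lambda p: cv2.projectPoints(np.array([W(p)]),np.array(im["rvec"]),np.array(im["tvec"]),K,None)[0].ravel()
    c=f(c0+30*n); x0,y0=(c-[45,40]).astype(int)
    big=cv2.resize(px[y0:y0+75,x0:x0+100-10],None,fx=6,fy=6,interpolation=cv2.INTER_CUBIC)
    for a,col in((1.571,(0,255,0)),(1.15,(0,0,255))):
        g=[tuple(((f(q)-[x0,y0])*6).astype(int).tolist()) for q in(c0+30*n,c0+30*n+62*(np.sin(a)*u+np.cos(a)*y))]
        cv2.line(big,*g,col,1)
    crops.append(big[:300,:540])
cv2.imwrite("pics/lev.png",np.vstack(crops))
print("seat",W([50,0,88]))
Y=W(y)-W(0*y);N=W(n)-W(0*n)
for sgn in(1,-1):
    ty=sgn*Y; tz=-N; M=R.from_matrix(np.c_[np.cross(ty,tz),ty,tz]).as_rotvec()
    for nn in(14,80):
        print(sgn,nn,solve_ik(W(c0+40*u-30*y+nn*n),M))
E
```

```text
[546.49693274 128.20027911] 3.134472890772939 18 [2.66046155 2.63536158]
seat [497.35256433 248.5532228  100.        ]
1 14 [ 0.53305747  0.84002856  0.5019482  -0.30553823 -1.76475045  1.05359813]
1 80 [ 0.50963996  0.86884105  0.6992984  -0.3079982  -1.93227884  1.02320998]
-1 14 [ 0.53305747  0.84002856  0.5019482  -0.30553823 -1.76475045 -2.08799453]
-1 80 [ 0.50963996  0.86884105  0.6992984  -0.3079982  -1.93227884 -2.11838268]
```

View pics/lev.png

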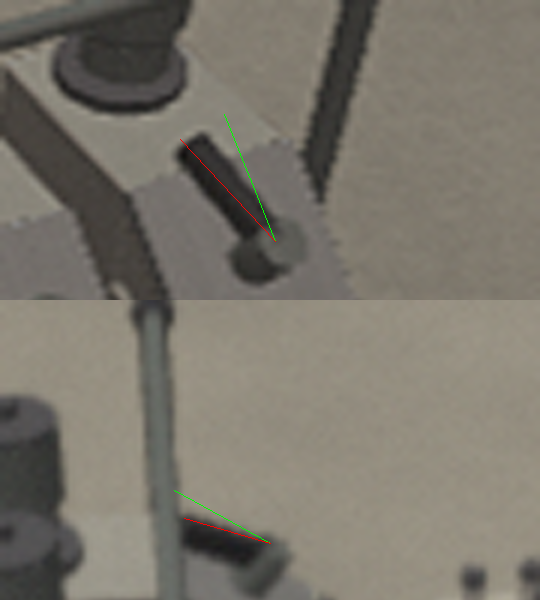

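The overlay puts the lever at about 1.15 rad rather than fully open, and the pose fit holds in both views. I'll go to a hover position along the normal with the fingers closed and on the left side of the lever.

```bash
cat >> h.py <<'E'
z=np.load("pose.npz"); r,t=z["r"],z["t"]
def W(p): p=np.asarray(p,float); return np.array([*(r@(p[:2]+[0,-120])+t),p[2]+12])
n=np.array([-.5736,0,.8192]);u=np.array([.8192,0,.5736]);y=np.array([0,1.,0]);c0=np.array([-70,0,55.])
O=W(0*y); Y=W(y)-O; N=W(n)-O
M=R.from_matrix(np.c_[np.cross(Y,-N),Y,-N]).as_rotvec()
def fp(th,nn,w=0,rr=40):
    d=np.sin(th)*u+np.cos(th)*y; p=np.cos(th)*u-np.sin(th)*y
    return W(c0+rr*d+(w+6+15*abs(np.sin(th))+9.5*abs(np.cos(th)))*p+nn*n)
def snap(c,name):
    cv2.imwrite(f"pics/{name}.png",cv2.resize(read_camera(c)["pixels"][:,:,::-1],(800,600)))
def st():
    s=read_state(); print(round(s["t"],2),np.round(s["position"],1),np.round(s["contact_force"],1),round(s["grip_width"],1))
E
python3 - <<'E'
from h import *
set_gripper(0,20)
p=np.array(read_state()["position"]); 
line_to([p[0],p[1],400],velocity=300)
for nn in(200,160,130,100):
    q=fp(1.5,nn); 
    if solve_ik(q,M) is not None: print(nn,q); reach(q,M); break
st(); print(read_state()["joints"]); snap("scene","hov"); snap("side","hov2")
E
```

```text
200 [698.26138946 265.87399632 254.60433884]
6.39 [697.6 267.6 255.6] [ 0.  -0.4  1.1] 0.4
[ 0.46069932  1.00584422  1.24293953 -0.36348416 -2.33160785  0.92398224]
```

View pics/hov.png

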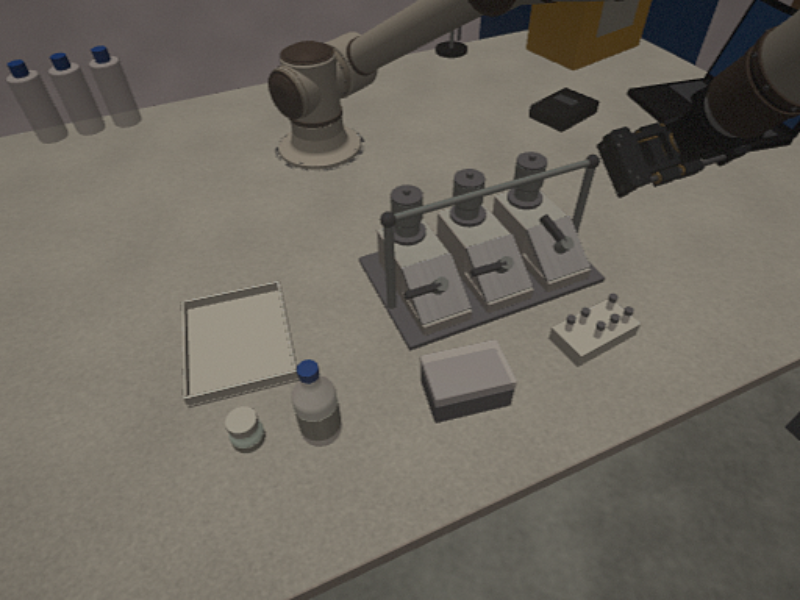

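View pics/hov2.png

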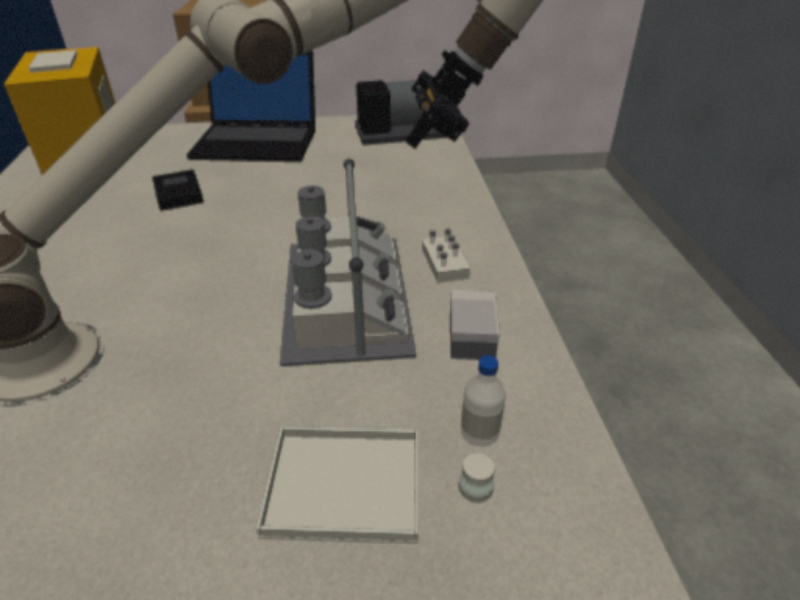

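The arm is well clear of the pipe, the fingers are leaning along the face's normal, and nothing has been disturbed. Descending and pushing now.

Run:
```python
from h import *
line_to(fp(1.5,60),M,velocity=150)
line_to(fp(1.5,16),M,velocity=60); st()
f0=np.array(read_state()["contact_force"])
for th in np.arange(1.4,-0.01,-0.1):
    line_to(fp(th,16),velocity=60)
    f=np.array(read_state()["contact_force"])-f0; print(round(th,1),np.round(f,1),end=";")
    if np.linalg.norm(f)>30: print("STOP"); break
st()
read_camera("scene"); read_camera("side")
for c in("scene","side"): print([(np.round(d["centre"]).tolist(),round(d["score"],2)) for d in spot_point(c,"lever_a")])
snap("scene","push")
```

```text
8.46 [593.1 266.7 104.2] [-0.8  0.  -0.4] 0.8
1.4 [ 1.2 -0.2  1.6];1.3 [-0.1 -0.2  1.2];1.2 [ 1.2 -0.6  1. ];1.1 [ 0.  -0.5  0.6];1.0 [0.5 1.4 0.2];0.9 [1.2 0.9 0.4];0.8 [0.6 1.  0.2];0.7 [0.7 0.8 0.7];0.6 [ 1.3 -0.2  0.2];0.5 [0.5 0.8 0.8];0.4 [ 0.  -0.1  0.2];0.3 [ 1.  -0.   0.6];0.2 [-0.1 -0.4  0.3];0.1 [ 1.  -0.3 -0.1];-0.0 [-2.   1.5  4.4];12.21 [612.9 207.8  89.6] [-2.8  1.5  4. ] 0.9
[([630.0, -25.0, 87.0], 0.76), ([630.0, 92.0, 85.0], 0.68)]
[([779.0, -23.0, 4.0], 0.62), ([626.0, 213.0, 85.0], 0.51), ([626.0, -22.0, 83.0], 0.48), ([629.0, 95.0, 85.0], 0.47)]
```

View pics/push.png

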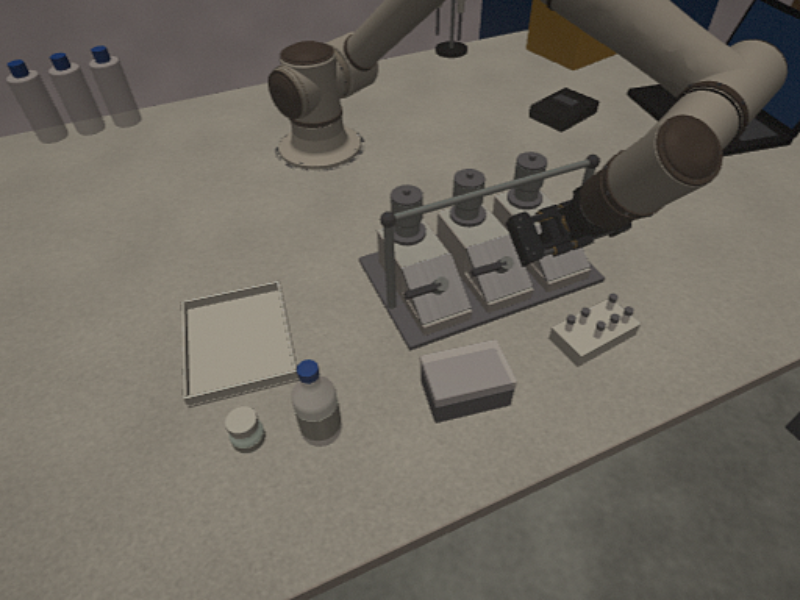

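The lever has followed to about 0: the side camera puts it at (626,213,85), and the force has started to rise. I'll push downslope in small steps until it reaches the hard stop, then back out along the normal.

Run:
```python
from h import *
for w in range(-1,-9,-1):
    line_to(fp(0,16,w),velocity=30)
    f=np.array(read_state()["contact_force"]); print(w,np.round(f,1),end=";")
    if np.linalg.norm(f)>15: break
line_to(fp(0,16,6),velocity=60)
line_to(fp(0,60,6),velocity=150); line_to(fp(0,180,6),velocity=300)
st()
ims=[]
for c in("scene","side"):
    im=read_camera(c)
    for nm in("lever_a","funnel_a"): print(c,[(np.round(d["centre"]).tolist(),round(d["score"],2)) for d in spot_point(c,nm)])
    K=np.array(im["intrinsics"]); f=lambda p: cv2.projectPoints(np.array([p]),np.array(im["rvec"]),np.array(im["tvec"]),K,None)[0].ravel()
    x0,y0=(f(W(c0))-[75,35]).astype(int)
    ims.append(cv2.resize(im["pixels"][y0:y0+70,x0:x0+130,::-1],None,fx=4,fy=4,interpolation=cv2.INTER_CUBIC))
cv2.imwrite("pics/shut.png",np.vstack(ims))
```

```text
-1 [-6.5  2.3  6.7];-2 [-8.5  1.6  8.3];-3 [-9.9  2.2  9.8];-4 [-11.8   2.5  11.3];14.88 [702.  207.4 224.7] [-0.1 -0.2 -1.1] 0.9
scene [([629.0, 88.0, 86.0], 0.73), ([496.0, 126.0, 101.0], 0.61), ([626.0, 212.0, 85.0], 0.52), ([634.0, -24.0, 86.0], 0.47)]
scene [([496.0, 126.0, 98.0], 0.84), ([494.0, 13.0, 101.0], 0.83), ([492.0, 254.0, 104.0], 0.81)]
side [([626.0, -25.0, 85.0], 0.57), ([629.0, 214.0, 86.0], 0.44)]
side [([492.0, 7.0, 97.0], 0.92), ([499.0, 252.0, 96.0], 0.81), ([496.0, 128.0, 98.0], 0.81)]
```

View pics/shut.png

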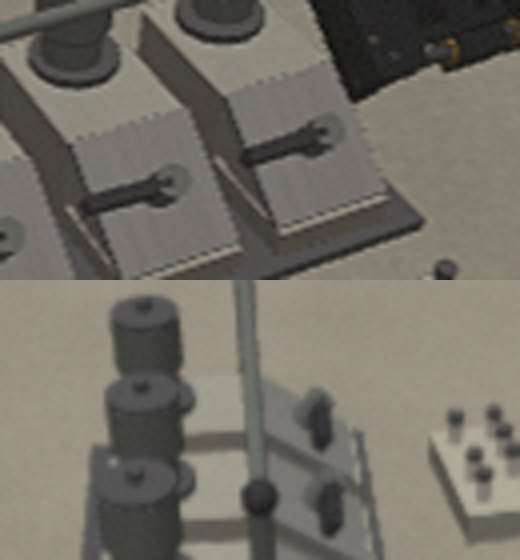

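The lever is hard against its stop and parallel to its neighbour, and all the funnels are still on their seats. Now I'll grasp the funnel.

```bash
cat >> h.py <<'E'
def down(s): 
    a=np.array([0,0,-1.]); yy=s*np.array([Y[0],Y[1],0]); return R.from_matrix(np.c_[np.cross(yy,a),yy,a]).as_rotvec()
F=np.array([496.5,250.,100.])
E
python3 - <<'E'
from h import *
p=np.array(read_state()["position"]); line_to([p[0]-40,p[1],380],velocity=300)
j=np.array(read_state()["joints"])
c=[(np.abs(np.array(solve_ik(F+[0,0,250],down(s)))-j).max(),s) for s in(1,-1) if solve_ik(F+[0,0,250],down(s)) is not None]
print(c); D=down(min(c)[1]); np.save("D.npy",D)
reach(F+[0,0,250],D); set_gripper(87)
line_to(F+[0,0,110],velocity=250); line_to(F+[0,0,34],velocity=80); st()
set_gripper(40,20); st(); print(read_state()["finger_force"])
line_to(F+[0,0,37],velocity=20); st()
snap("side","grasp")
E
```

```text
[(np.float64(1.2501516790955112), 1), (np.float64(3.2125263572842853), -1)]
20.32 [496.9 250.3 134.6] [ 0.1 -0.3 -0.5] 86.9
21.0 [496.8 250.4 134.2] [-0.8  0.5  0.4] 53.8
19.995490963083284
21.3 [496.2 249.7 136.7] [ 0.1 -0.1 -1.6] 53.8
```

View pics/grasp.png

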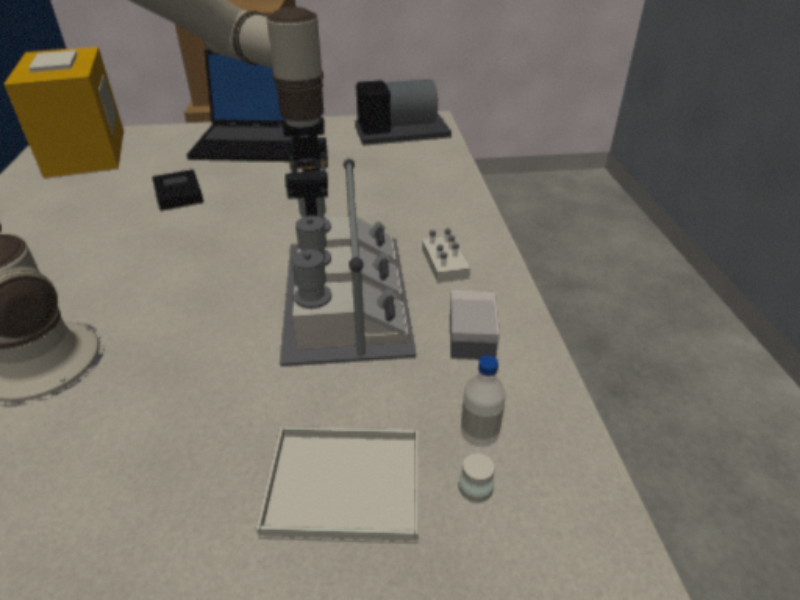

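The fingers closed to 53.8 mm and hold the funnel by its bowl. Lifting, carrying it across and setting it down.

Run:
```python
from h import *
T=np.array([533.,-317.])
line_to(F+[0,0,230],velocity=150); st()
line_to([*T,330],velocity=250); line_to([*T,100],velocity=200); line_to([*T,46],velocity=60)
dwell(.3); st(); f0=read_state()["contact_force"][2]
for z in np.arange(45,33,-1.):
    line_to([*T,z],velocity=15); f=read_state()["contact_force"][2]-f0
    if f>3: break
print(z,f); st()
snap("side","place")
for n_ in("funnel_a","tray"): print([(np.round(d["centre"]).tolist(),round(d["score"],2)) for d in spot_point("side",n_)])
```

```text
22.78 [496.1 249.8 328.9] [-0.1 -0.1 -2.5] 54.0
27.86 [ 533.1 -317.    46.3] [ 0.1  0.8 -1.8] 53.6
38.0 7.139667622086914
29.86 [ 533.2 -317.1   39.2] [-1.   2.3  5.4] 53.3
[([536.0, -317.0, 1.0], 0.49)]
[([537.0, -313.0, -2.0], 0.66)]
```

View pics/place.png

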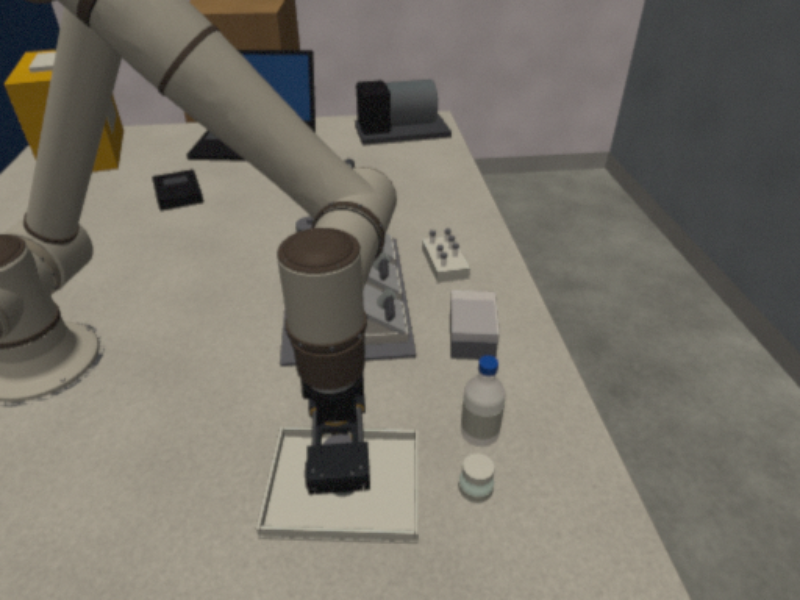

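The funnel rests on the tray floor, centred: contact came at TCP z≈39, as expected. Releasing, retreating and checking.

Run:
```python
from h import *
line_to([533,-317,39],velocity=15)
set_gripper(75); set_gripper(87); line_to([533,-317,150],velocity=80); line_to([533,-317,330],velocity=250); dwell(.5); st()
snap("side","end")
for c in("side","scene"):
    read_camera(c)
    for nm in("funnel_a","lever_a"): print(c,[(np.round(d["centre"]).tolist(),round(d["score"],2)) for d in spot_point(c,nm)])
```

```text
34.42 [ 533.  -317.   329.8] [0.2 0.7 1.2] 86.8
side [([765.0, 219.0, -4.0], 0.66), ([534.0, -319.0, 5.0], 0.62), ([491.0, 125.0, 99.0], 0.46)]
side [([776.0, -20.0, 2.0], 0.55), ([625.0, -23.0, 84.0], 0.51), ([625.0, 212.0, 84.0], 0.47), ([630.0, 94.0, 85.0], 0.41)]
scene [([496.0, 129.0, 98.0], 0.86), ([496.0, 14.0, 95.0], 0.78), ([529.0, -317.0, 6.0], 0.76)]
scene [([628.0, -25.0, 84.0], 0.65), ([547.0, 248.0, 11.0], 0.64), ([626.0, 92.0, 84.0], 0.63), ([624.0, 210.0, 84.0], 0.5), ([532.0, -317.0, 5.0], 0.5)]
```

View pics/end.png

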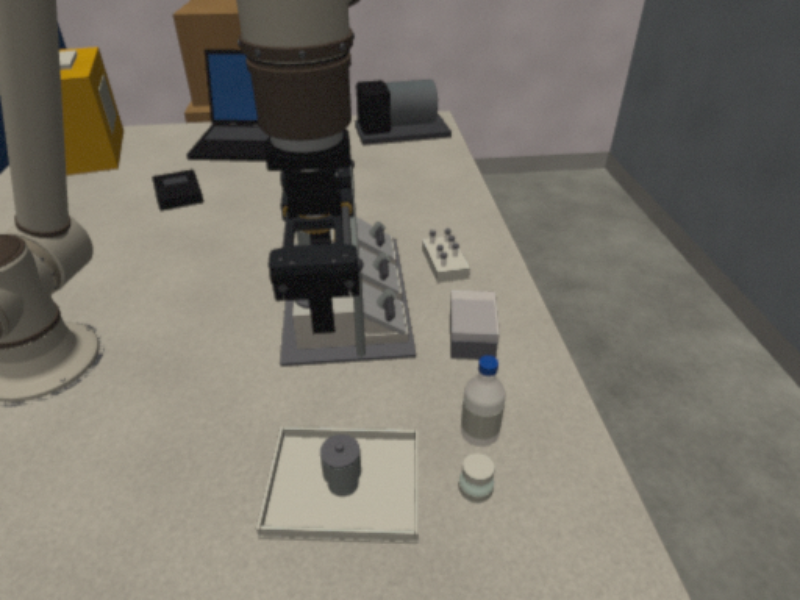

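The funnel stands upright in the tray at about (341,465), and all three levers lie across their faces.

```bash
python3 -c "
from bench import *
print(hand_in())"
```

```text
the job is handed in; nothing more can be done
None
```

The job is handed in: the open stopcock was turned shut to its stop with all three funnels seated, its funnel now stands upright in the wash tray, and nothing else showed as moved in the last pictures; no verdict came back.

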